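# Seat a tapered arbor in its sleeve and set the tool out

## Robot

A 6-joint arm with a two-finger parallel gripper is mounted at the origin on the work surface. World frame = base frame: x ahead of the robot, y to its left, z up, the work surface at z = 0. Lengths are in m, angles in rad, forces in N, time in s.
With the tool pointing down it reaches from about 0.35 to 0.85 m from the base axis. Payload 8.1 kg.
Tool frame: the origin (TCP) lies on the mounting face of the last link; the fingertips stand 186 mm ahead of it and the grasp point (between the pads) lies 167 mm ahead of it; z points along the fingers, y is the line along which they close (so a half turn about z gives the same grasp; the last joint's range is limited). The gripper opens to 93 mm and grips with 3 to 60 N. Pads are 15 mm wide; open, the fingers measure 128 mm over their backs; the gripper's body (75 mm by 188 mm) begins 65 mm behind the grasp point.
Start: joints at [-1.32, 0.13, 1.488, -0, 1.523, -0.085], TCP at [0.198, -0.566, 0.405] pointing down, gripper open.
Joint ranges: [-2.96, 2.96], [-0.89, 2.26], [0.02, 2.5], [-1.34, 4.48], [0, 2.73], [-2.66, 2.66]. Speed limits (rad/s): [2.39, 2.39, 2.79, 3.14, 3.14, 3.14].

## Interface

Orientations are given as a rotation vector (axis times angle).
In Python, from plant import read_state, read_camera, camera_params, close_job gives the robot as it stands. The module is installed in compiled form; this text tells all that it offers.
- The arm moves only by the tool servo_tool, never from a script. Its argument "increments" is a list of rows, each an object with "slide": the shift along the tool's x, y, z in mm, a list of three; "dr": the turn, a rotation vector about the tool's x, y, z in rad, a list of three; "jaw": the closure, from 0 (fully open) to 1 (shut). In form: [{"slide": [x, y, z], "dr": [ax, ay, az], "jaw": jaw}, ...]. A call has 1 to 20 rows; each row is the pose to reach, as a shift and turn from the pose commanded when the call began, along the tool's axes at that moment; what a row does not reach only later rows make up. A row lasts 1/10 s, in which the tool goes at most 50 mm and 8.59 degrees, less where a joint would pass 70% of its speed; a pose out of reach is approached as far as the arm can. A call with a gripper value outside its range is refused whole. The fingers move at their own pace and stop on an object; "force" is the grip in N (left out, the last holds). Time passes only in rows, so rows that repeat a pose let the fingers close. It gives the time, the measured TCP pose, the force, the opening and the grip force at its end, in the units of the state.
- read_state(): the state, without advancing time (a new reading comes with each control period).
- read_camera(name): name is "scene" or "top" or "wrist"; returns (picture, depth): 480x640x3 uint8, red, green, blue; 480x640 float32, m along the optical axis (not along the pixel's ray), 0 where there is no reading.
- camera_params(name): a dict with "fx", "fy", "cx", "cy" (pixels), "k1" (the pictures are not rectified: a ray, as slopes to the right and down, at radius r is drawn at 1 + k1 r^2 times it, then the intrinsics apply), "rvec" (rotation vector, rad) and "tvec" (3), from world to camera coordinates, as OpenCV has them. Camera axes: x right, y down, z forward; pixel columns grow to the right and rows downward; lengths in m; the calibration is good to about 2 mm. A picture is of the moment at which its call begins: read the wrist's pose just before it. camera_params takes no time and is no camera call; for the wrist camera it gives the pose at the moment of the call.
- close_job(): hands the job in; it is judged then, once.
The state is a dict: "t": time; "q": joint angles; "dq": joint speeds; "joint_torque": joint torques, N m; "tool_pos": TCP position; "orientation": TCP orientation; "force": force on the tool from outside, world axes, zero at the start; "wrist_torque": the same for the moment, N m; "opening": finger opening in m; "gripper_force": force on a finger pad.
Only numpy, scipy, OpenCV 4.12 (cv2) and the standard library are available. Lean on these libraries where they do the work, as an engineer would, in place of code of your own. Each camera call takes 0.05 s, during which the arm holds its last target. There are 200 camera calls.

## Task

Take the blue-collared arbor from the wooden rack, put its tapered shank into the dark sleeve standing in the green block, and press or tap it home firmly but without dropping it or ramming it, so that the taper grips. Then, holding only the arbor and never touching the sleeve with the gripper, lift the two together and gently stand them upright in the middle of the maroon pad, and let go. Leave the other parts where they are.

Things in the scene. Friction and masses are not known exactly. Their poses are not given: they have to be found in the camera images.
- arbor: steel tool arbor standing in one of the rack's holes, 128 mm tall, 0.38 kg. Origin at the tip of the tapered shank, z up along it. Shank z 0 to 62 mm, 17 mm across at the tip, 27 mm at its top (each 14 mm of length adds 2 mm of diameter); blue collar, 36 mm across, z 70 to 78 mm; above it a plain bright round head, 24 mm across with a flat top, z 78 to 128 mm: grip it there
- sleeve: dark round steel sleeve, 40 mm across, 78 mm tall, about 0.5 kg, standing loose in the pocket of the green block with about 2 mm play each way. Origin at the centre of its underside, z up. Its tapered bore opens upward. Bores differ a little in size: the shank first jams with its tip anywhere from 14 to 24 mm above the sleeve's origin, so only feel tells
- mouth (a point): centre of the sleeve's top face and of its bore's mouth, 26 mm across. Once the shank jams (arbor's collar then 6 to 16 mm above this face) it wedges in 1 to 3 mm against a stiff, rising resistance and stays. A downward push of 17 to 20 N seats it so that it carries the sleeve; under 15 N it is not home; over 25 N is ramming. The weight alone does not seat it
- block: green fixed block 100 x 100 x 45 mm, origin at the centre of its underside; a round pocket 45 mm across and 20 mm deep in the middle of its top (pocket floor 25 mm above the origin) holds the sleeve
- pad: maroon fixed pad 120 x 120 x 6 mm on the table, origin at the centre of its underside, top 6 mm above it
- rack: fixed wooden rack 60 x 190 x 80 mm, origin at the centre of its underside, y along its length; two through holes, 32 mm across, at y = +50 and -50 mm; arbor and pointed centre hang in them with their collars resting on the top at 80 mm (either one in either hole)
- centre: bystander: pointed lathe centre with a brass collar in the rack's other hole, 119 mm tall, origin at its shank's tip
- collar: bystander: plain steel ring 60 mm across, 22 mm tall, flat on the table, origin at the centre of its underside
- mandrel: bystander: stepped steel mandrel standing on the table, 44 mm across, 70 mm tall, origin at the centre of its underside
Things that resemble listed ones, but are neither listed nor needed, are in the scene too. Leave any orange look-alike of the arbor alone.

How it is judged:
By the outcome, as a careful person would: the job done as asked, in the order asked, and still so for the second after the job is handed in, with the robot touching nothing.
It also fails if it takes over 46 s, if anything falls off the work surface, if the arm or the gripper's body presses on something with over 40 N, if the wrist force passes 120 N, or if a joint passes its speed limit or range.

## Working session

There is one attempt and no reset: what is moved stays moved. The work goes in short steps, Python scripts to look and compute and a tool call to move; the robot and the scene stay as the last step left them, time stands still between calls to the robot, and variables do not carry over. Pictures are saved under pics/ and viewed, at most 10 in all, crops included, and the job is handed in when it is done.

Besides the shell and the picture viewer there is one more tool, called after ">>>" as name([rows], argument=value, ...), one row to a line, values as JSON. servo_tool: Moves the arm, as the interface text tells. Its arguments: {"type":"object","properties":{"increments":{"type":"array"},"force":{"type":"number"}},"required":["increments"]}

```bash
mkdir -p pics; cat > h.py <<'E'
import numpy as np, cv2
from plant import *
def ray(cam,u,v,p=None):
    p=p or camera_params(cam)
    x,y=(u-p['cx'])/p['fx'],(v-p['cy'])/p['fy']
    a,b=x,y
    for _ in range(20):
        s=1+p['k1']*(a*a+b*b); a,b=x/s,y/s
    R=cv2.Rodrigues(np.array(p['rvec'],float))[0]; t=np.array(p['tvec'],float).ravel()
    return -R.T@t, R.T@np.array([a,b,1.])
def onz(cam,u,v,z,p=None):
    o,d=ray(cam,u,v,p); return o+d*(z-o[2])/d[2]
def deep(cam,u,v,d,p=None):
    o,r=ray(cam,u,v,p); return o+r*d
def proj(cam,P,p=None):
    p=p or camera_params(cam)
    R=cv2.Rodrigues(np.array(p['rvec'],float))[0]; c=R@np.array(P,float)+np.array(p['tvec'],float).ravel()
    a,b=c[0]/c[2],c[1]/c[2]; s=1+p['k1']*(a*a+b*b)
    return p['fx']*a*s+p['cx'],p['fy']*b*s+p['cy']
E
python3 - <<'E'
from h import *
for c in ['top','scene']:
    im,d=read_camera(c); cv2.imwrite(f'pics/{c}1.png',im[:,:,::-1]); np.save(f'{c}1.npy',d); np.save(f'{c}1i.npy',im)
    p=camera_params(c); print(c,p)
print(read_state())
E
```

```text
top {'fx': 593.419790656586, 'fy': 593.419790656586, 'cx': 313.00794027643843, 'cy': 246.90733590249775, 'k1': -0.06359895547336691, 'rvec': array([ 2.13948039, -2.19722971,  0.11465603]), 'tvec': array([-0.05158849,  0.58152269,  1.29132257])}
scene {'fx': 520.8774356273445, 'fy': 520.8774356273445, 'cx': 321.73124588654815, 'cy': 236.41509736773477, 'k1': -0.08476124961260305, 'rvec': array([ 2.08090378,  0.57463561, -0.33256946]), 'tvec': array([-0.45428625, -0.08352114,  1.55506871])}
{'t': 0.1, 'q': array([-1.32040697e+00,  1.31101618e-01,  1.48916757e+00, -1.57963219e-05,
        1.52300316e+00, -8.54073176e-02]), 'dq': array([ 0.00034729, -0.00387849, -0.00231854,  0.0002921 ,  0.00046374,
        0.0010121 ]), 'joint_torque': array([ 8.56280931e-04, -5.61342931e+01, -4.93096983e+01,  7.69882207e-02,
        2.90779013e-02, -6.19816842e-05]), 'tool_pos': array([ 0.19767606, -0.56628491,  0.40378409]), 'orientation': array([-3.09576668e+00, -5.24715129e-01,  2.41973579e-04]), 'force': array([ 0.07304807, -0.12624547, -0.09310469]), 'wrist_torque': array([ 0.00613072, -0.02012531,  0.05581852]), 'gripper_force': 0.0, 'opening': 0.09301519259949292}
```

View pics/top1.png

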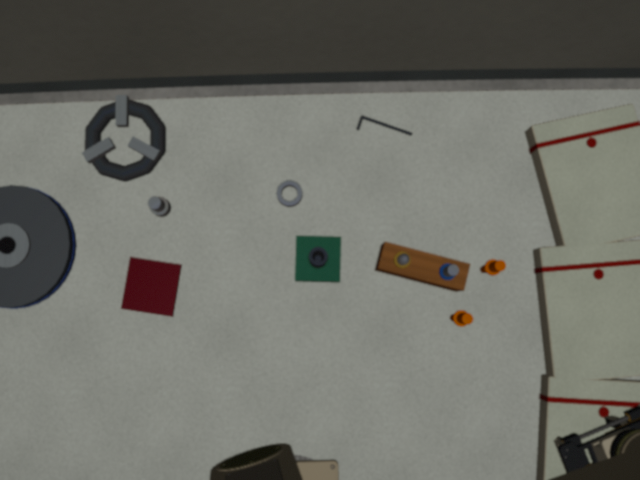

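View pics/scene1.png

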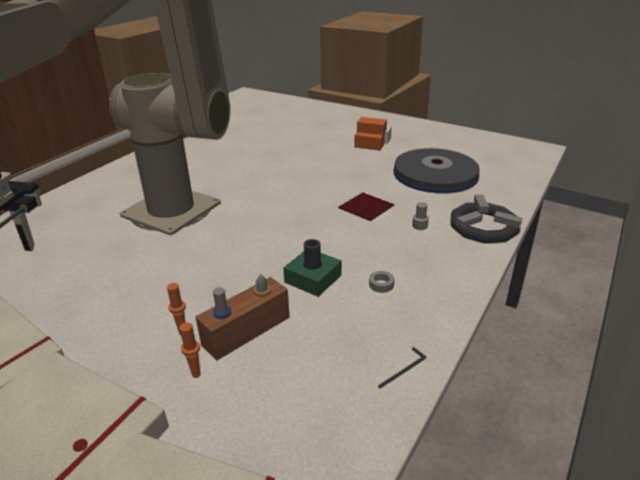

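The top view shows the candidates for the arbor:
- (449,270): blue collar and bright head, in the rack.
- (402,259): brass-collared centre, in the rack.
- (493,267) and (462,318): orange look-alikes on the table.
- (160,206): mandrel.

I choose (449,270), which is (221,300) in the scene view. The sleeve is at (318,257), the pad at (151,287) and the ring at (289,193).

```bash
python3 - <<'E'
from h import *
im=np.load('top1i.npy'); d=np.load('top1.npy'); si=np.load('scene1i.npy'); sd=np.load('scene1.npy')
a=cv2.resize(im[225:335,370:520],None,fx=4,fy=4,interpolation=cv2.INTER_CUBIC)
b=cv2.resize(si[270:390,150:300],None,fx=4,fy=4,interpolation=cv2.INTER_CUBIC)[:440]
cv2.imwrite('pics/crop1.png',cv2.resize(np.vstack([a[:440],b])[:,:,::-1],(510,748) if 0 else (400,587)))
def cen(cam,img,lo,hi,roi):
    hsv=cv2.cvtColor(img,cv2.COLOR_RGB2HSV); m=cv2.inRange(hsv,lo,hi); k=np.zeros_like(m); k[roi[1]:roi[3],roi[0]:roi[2]]=255; m&=k
    c=max(cv2.findContours(m,0,1)[0],key=cv2.contourArea); M=cv2.moments(c); return M['m10']/M['m00'],M['m01']/M['m00'],cv2.minAreaRect(c),m
def hs(img,u,v): return cv2.cvtColor(img,cv2.COLOR_RGB2HSV)[v,u]
print('hsv pad,blk,rack,blue,orange',[hs(im,*p) for p in [(151,287),(303,272),(425,265),(442,276),(497,266)]])
pd=cen('top',im,(165,100,40),(180,255,255),(90,230,210,340)); print('pad',pd[:3],onz('top',pd[0],pd[1],.006))
bl=cen('top',im,(55,60,30),(95,255,255),(280,220,360,300)); print('blk',bl[2],onz('top',*bl[2][0],.045))
rk=cen('top',im,(5,80,40),(20,255,200),(365,230,476,300)); print('rack',rk[2],onz('top',*rk[2][0],.08)); 
print('rack corners',[onz('top',*q,.08).round(3)[:2] for q in cv2.boxPoints(rk[2])])
bu=cen('top',im,(100,80,30),(130,255,255),(430,250,470,290)); print('blue',bu[:3],onz('top',bu[0],bu[1],.088))
sb=cen('scene',si,(100,80,30),(130,255,255),(200,280,240,330)); print('blue sc',sb[:3],onz('scene',sb[0],sb[1],.085))
for n,(u,v) in dict(head=(453,267),sleeve=(318,257),ring=(289,193),mand=(157,204),or1=(498,266),or2=(465,318),cen=(402,259)).items():
    print(n,d[v,u],deep('top',u,v,d[v,u]).round(4))
for u,v in [(219,290),(312,240),(174,288),(186,328)]: print('sc',u,v,deep('scene',u,v,sd[v,u]).round(4))
E
```

```text
hsv pad,blk,rack,blue,orange [array([176, 214,  68], dtype=uint8), array([ 77, 150,  68], dtype=uint8), array([ 15, 173, 100], dtype=uint8), array([109, 174,  85], dtype=uint8), array([ 15, 255, 142], dtype=uint8)]
pad (150.98468690183208, 286.45515449822256, ((150.91531372070312, 286.3250732421875), (50.826988220214844, 50.73145294189453), 9.162346839904785)) [0.50225793 0.30197923 0.006     ]
blk ((317.5, 258.5), (45.0, 43.0), 90.0) [ 0.55253675 -0.07620088  0.045     ]
rack ((422.6360168457031, 266.4831848144531), (89.93792724609375, 29.419424057006836), 14.743562698364258) [ 0.52638603 -0.30036606  0.08      ]
rack corners [array([ 0.523, -0.199]), array([ 0.584, -0.217]), array([ 0.53 , -0.403]), array([ 0.469, -0.383])]
blue (444.2769230769231, 272.1487179487179, ((445.0, 272.0), (15.17893123626709, 10.75174331665039), 71.56504821777344)) [ 0.51251805 -0.34455718  0.088     ]
blue sc (222.0141242937853, 313.4830508474576, ((221.731201171875, 312.5028381347656), (9.27548885345459, 15.737919807434082), 81.25383758544922)) [ 0.51978029 -0.35713681  0.085     ]
head 1.2072129 [ 0.5196 -0.3514  0.1399]
sleeve 1.3115895 [ 0.5564 -0.0775  0.038 ]
ring 1.3639117 [ 0.7091 -0.0153  0.0012]
mand 1.2900583 [0.6789 0.2712 0.0715]
or1 1.2224821 [ 0.5201 -0.4491  0.1249]
or2 1.2097377 [ 0.4152 -0.3742  0.1265]
cen 1.2298433 [ 0.5405 -0.2508  0.119 ]
sc 219 290 [ 0.5129 -0.3487  0.1355]
sc 312 240 [ 0.546  -0.0645  0.102 ]
sc 174 288 [ 0.4215 -0.381   0.1255]
sc 186 328 [ 0.5268 -0.4568  0.1283]
```

View pics/crop1.png

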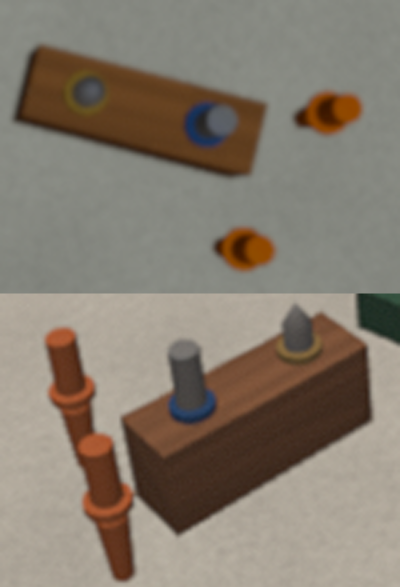

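The crop confirms the blue collar with the bright head at the outer rack hole, and both orange parts stand clear. Next I work out the approach.

```bash
cat >> h.py <<'E'
def slide(P,yawed=None):
    s=read_state(); R=cv2.Rodrigues(s['orientation'])[0]
    return (R.T@(np.array(P)-s['tool_pos'])*1000).round(1)
def stat():
    s=read_state(); print('t',s['t'],'pos',s['tool_pos'].round(4),'rv',s['orientation'].round(4),'F',s['force'].round(2),'M',s['wrist_torque'].round(3),'open',round(s['opening'],4),'gf',s['gripper_force'],'q',s['q'].round(2))
E
python3 - <<'E'
from h import *
s=read_state(); R=cv2.Rodrigues(s['orientation'])[0]; print(R.round(3))
o,d=ray('wrist',320,240); print('cam in tool',(R.T@(o-s['tool_pos'])).round(4),'axis',(R.T@d).round(3)); p=camera_params('wrist'); print(p['fx'],p['k1'],proj('wrist',s['tool_pos']+R@[0,0,.167]))
print(slide([.514,-.348,.42]))
E
```

```text
[[ 0.944  0.33  -0.   ]
 [ 0.33  -0.944  0.002]
 [ 0.    -0.002 -1.   ]]
cam in tool [0.0812 0.0003 0.021 ] axis [-0.3   -0.012  0.954]
343.5529822100188 0.011485505465311536 (np.float64(323.23520247980974), np.float64(310.9996947496865))
[ 370.6 -101.9  -16. ]
```

>>> servo_tool([
  {"slide": [45,-12,-4],"dr": [0,0,0],"jaw": 0.35},
  {"slide": [90,-25,-8],"dr": [0,0,0],"jaw": 0.35},
  {"slide": [135,-37,-12],"dr": [0,0,0],"jaw": 0.35},
  {"slide": [180,-50,-16],"dr": [0,0,0],"jaw": 0.35},
  {"slide": [225,-62,-16],"dr": [0,0,0],"jaw": 0.35},
  {"slide": [270,-75,-16],"dr": [0,0,0],"jaw": 0.35},
  {"slide": [315,-87,-16],"dr": [0,0,0],"jaw": 0.35},
  {"slide": [350,-97,-16],"dr": [0,0,0],"jaw": 0.35},
  {"slide": [371,-102,-16],"dr": [0,0,0],"jaw": 0.35},
  {"slide": [371,-102,-16],"dr": [0,0,0],"jaw": 0.35},
  {"slide": [371,-102,-16],"dr": [0,0,0],"jaw": 0.35},
  {"slide": [371,-102,-16],"dr": [0,0,0],"jaw": 0.35},
  {"slide": [371,-102,-16],"dr": [0,0,0],"jaw": 0.35},
])

```text
t: 1.4
tool_pos: [0.5135, -0.3488, 0.4207]
orientation: [3.098, 0.523, -0.0]
force: [-0.3, 0.1, -0.8]
opening: 0.0611
gripper_force: 0.0
```

```bash
python3 - <<'E'
from h import *
stat()
p=camera_params('wrist'); im,d=read_camera('wrist'); cv2.imwrite('pics/w1.png',im[:,:,::-1]); np.savez('w1.npz',im=im,d=d)
hsv=cv2.cvtColor(im,cv2.COLOR_RGB2HSV); m=cv2.inRange(hsv,(100,80,30),(130,255,255))
c=max(cv2.findContours(m,0,1)[0],key=cv2.contourArea); print(cv2.contourArea(c),cv2.minEnclosingCircle(c))
print('pred top/collar',proj('wrist',[.514,-.348,.138],p),proj('wrist',[.514,-.348,.088],p))
E
```

```text
t 1.4 pos [ 0.5135 -0.3488  0.4207] rv [ 3.0978e+00  5.2250e-01 -4.0000e-04] F [-0.28  0.09 -0.85] M [ 0.009 -0.009 -0.008] open 0.0611 gf 0.0 q [-0.68  0.18  1.4  -0.    1.56  0.56]
326.0 ((325.48431396484375, 222.7492218017578), 18.037328720092773)
pred top/collar (np.float64(322.8623535077416), np.float64(237.78353302349112)) (np.float64(323.0563991666294), np.float64(222.08366736323816))
```

View pics/w1.png

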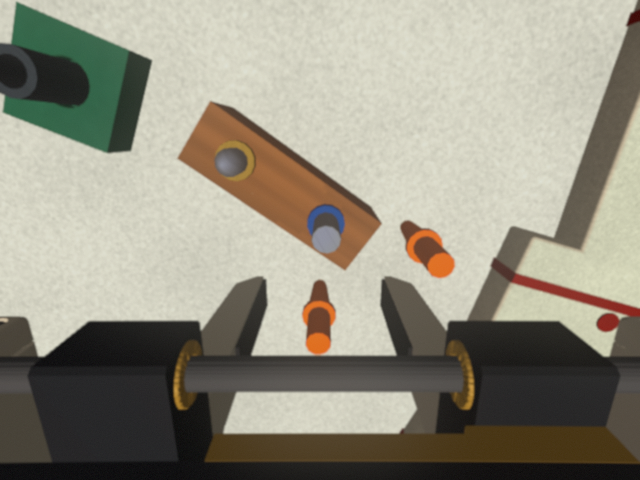

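The wrist picture shows the arbor's head top at about (326,238) with the blue collar at (326,222). The orange parts at (318,340) and (440,262) are clear of the fingers' path.

```bash
python3 - <<'E'
from h import *
z=np.load('w1.npz'); im=z['im']; hsv=cv2.cvtColor(im,cv2.COLOR_RGB2HSV)
r=im[220:258,305:348]; g=r.max(2); print(hsv[238,326],hsv[222,326])
m=((hsv[:,:,1]<70)&(hsv[:,:,2]>110)); m[:222]=0;m[256:]=0;m[:,:308]=0;m[:,345:]=0
m=m.astype(np.uint8); n,l,st,ce=cv2.connectedComponentsWithStats(m); i=l[240,326]; print(st[i],ce[i])
p=camera_params('wrist'); a=onz('wrist',*ce[i],.138,p); b=onz('wrist',325.5,222.7,.0885,p); print(a,b)
print(slide([*a[:2],.290]))
E
```

```text
[118  21 157] [13 39 79]
[308 226  33  30 711] [324.28129395 240.58649789]
[ 0.51224323 -0.34982567  0.138     ] [ 0.51440828 -0.3502991   0.0885    ]
[ -1.6   0.6 130.8]
```

>>> servo_tool([
  {"slide": [-1,1,35],"dr": [0,0,0],"jaw": 0.35},
  {"slide": [-1,1,75],"dr": [0,0,0],"jaw": 0.35},
  {"slide": [-1,1,105],"dr": [0,0,0],"jaw": 0.35},
  {"slide": [-1,1,125],"dr": [0,0,0],"jaw": 0.35},
  {"slide": [-1,1,135],"dr": [0,0,0],"jaw": 0.35},
  {"slide": [-1,1,135],"dr": [0,0,0],"jaw": 0.35},
  {"slide": [-1,1,135],"dr": [0,0,0],"jaw": 0.6},
  {"slide": [-1,1,135],"dr": [0,0,0],"jaw": 0.8},
  {"slide": [-1,1,135],"dr": [0,0,0],"jaw": 0.9},
  {"slide": [-1,1,135],"dr": [0,0,0],"jaw": 0.9},
  {"slide": [-1,1,135],"dr": [0,0,0],"jaw": 0.9},
  {"slide": [-1,1,135],"dr": [0,0,0],"jaw": 0.9},
], force=45)

```text
t: 2.65
tool_pos: [0.514, -0.3494, 0.2863]
orientation: [3.096, 0.525, 0.001]
force: [0.6, -0.1, 1.6]
opening: 0.0232
gripper_force: 45.0
```

>>> servo_tool([
  {"slide": [0,0,-8],"dr": [0,0,0],"jaw": 0.9},
  {"slide": [0,0,-30],"dr": [0,0,0],"jaw": 0.9},
  {"slide": [0,0,-65],"dr": [0,0,0],"jaw": 0.9},
  {"slide": [0,0,-105],"dr": [0,0,0],"jaw": 0.9},
  {"slide": [0,0,-140],"dr": [0,0,0],"jaw": 0.9},
  {"slide": [5,-15,-150],"dr": [0,0,0],"jaw": 0.9},
  {"slide": [12,-50,-150],"dr": [0,0,0],"jaw": 0.9},
  {"slide": [20,-90,-150],"dr": [0,0,0],"jaw": 0.9},
  {"slide": [30,-130,-150],"dr": [0,0,0],"jaw": 0.9},
  {"slide": [40,-170,-150],"dr": [0,0,0],"jaw": 0.9},
  {"slide": [48,-210,-150],"dr": [0,0,0],"jaw": 0.9},
  {"slide": [54,-235,-150],"dr": [0,0,0],"jaw": 0.9},
  {"slide": [56,-245,-150],"dr": [0,0,0],"jaw": 0.9},
  {"slide": [56,-245,-150],"dr": [0,0,0],"jaw": 0.9},
  {"slide": [56,-245,-150],"dr": [0,0,0],"jaw": 0.9},
  {"slide": [56,-245,-150],"dr": [0,0,0],"jaw": 0.9},
])

```text
t: 4.25
tool_pos: [0.486, -0.1004, 0.4353]
orientation: [3.098, 0.523, -0.001]
force: [-0.4, -0.7, -4.2]
opening: 0.024
gripper_force: 45.0
```

```bash
python3 - <<'E'
from h import *
stat()
p=camera_params('wrist'); im,d=read_camera('wrist'); cv2.imwrite('pics/w2.png',im[:,:,::-1]); np.savez('w2.npz',im=im,d=d,**{'p'+k:v for k,v in p.items()})
s=read_state(); R=cv2.Rodrigues(s['orientation'])[0]
print('pred mouth',proj('wrist',[.5525,-.0762,.103],p),'tip',proj('wrist',s['tool_pos']+R@[0,0,.277],p))
E
```

```text
t 4.25 pos [ 0.486  -0.1004  0.4353] rv [ 3.0976e+00  5.2320e-01 -1.0000e-03] F [-0.39 -0.68 -4.18] M [-0.011  0.039 -0.013] open 0.024 gf 44.991077184677124 q [-0.31 -0.16  1.72 -0.    1.58  0.93]
pred mouth (np.float64(322.6557541086251), np.float64(144.4328777716878)) tip (np.float64(323.68922553302446), np.float64(240.9525861283265))
```

View pics/w2.png

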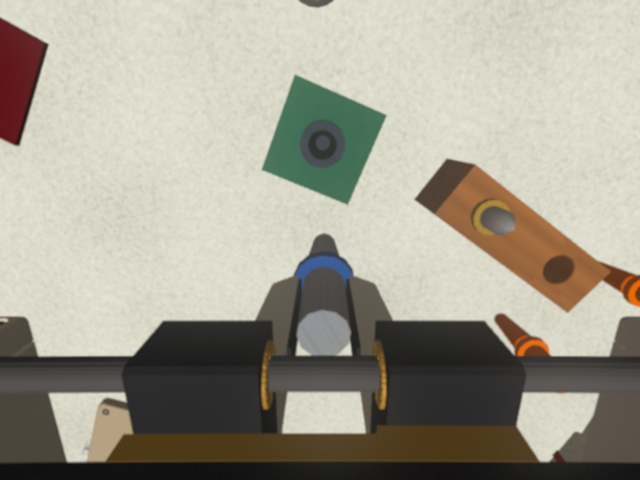

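The wrist picture shows the sleeve mouth at about (322,143) in the green block. The held arbor's head top is at (324,333), its blue collar at (323,262) and its tip at (323,236).

```bash
python3 - <<'E'
from h import *
z=np.load('w2.npz'); im=z['im']; p={k[1:]:z[k] for k in z.files if k[0]=='p'}; p={k:(float(v) if v.ndim==0 else v) for k,v in p.items()}
s=read_state(); R=cv2.Rodrigues(s['orientation'])[0]; T=s['tool_pos']
rel=lambda P:(R.T@(P-T)*1000).round(1)
g=cv2.cvtColor(im,cv2.COLOR_RGB2GRAY).astype(int); hsv=cv2.cvtColor(im,cv2.COLOR_RGB2HSV)
print('row143',g[143,294:352]); print('col322',g[115:172,322])
# sleeve: low-saturation dark inside green block
m=((hsv[:,:,1]<90)&(g<110)).astype(np.uint8); m[:110]=0;m[175:]=0;m[:,:285]=0;m[:,360:]=0
n,l,st,ce=cv2.connectedComponentsWithStats(m); i=1+st[1:,4].argmax(); c=max(cv2.findContours((l==i).astype(np.uint8),0,1)[0],key=cv2.contourArea)
print('sleeve',st[i],cv2.minEnclosingCircle(c),cv2.fitEllipse(c))
mb=((g<45)&(l==i)).astype(np.uint8); n,l2,st2,ce2=cv2.connectedComponentsWithStats(mb); k=1+st2[1:,4].argmax(); print('bore',st2[k],ce2[k])
mm=cv2.minEnclosingCircle(c)[0]; print('mouth rel tool',rel(onz('wrist',*mm,.103,p)),rel(onz('wrist',*ce2[k],.103,p)))
# head top
h=((hsv[:,:,1]<50)&(g>110)).astype(np.uint8); h[:300]=0;h[362:]=0;h[:,:290]=0;h[:,358:]=0
n,l3,st3,ce3=cv2.connectedComponentsWithStats(h); j=l3[333,324]; print('head',st3[j],ce3[j]); print('row333',g[333,290:358]);print('col324',g[300:362,324])
print('head rel',rel(onz('wrist',*ce3[j],T[2]-.1483,p)))
b=cv2.inRange(hsv,(100,80,30),(130,255,255)); x,y,w,hh=cv2.boundingRect(b[230:300,280:370]); print('collar',x+280,y+230,w,hh)
print('row245',g[245,300:348]); print('col323',g[222:256,323])
for off in (-3,0,3):
  for d,r in ((.2063,18),(.2763,8.5)):
    print(off,d,[np.round(proj('wrist',T+R@[(off+a)/1000,b_/1000,d],p),1) for a,b_ in ((r,0),(0,-r),(0,r))])
E
```

```text
row143 [96 96 94 96 94 90 85 80 80 79 79 80 77 74 64 54 50 48 49 50 51 63 71 76
 76 77 76 77 78 77 78 78 78 77 77 72 59 53 52 54 54 55 64 73 76 77 79 80
 79 79 82 88 92 93 94 93 94 94]
col322 [96 95 94 92 86 77 77 79 78 78 77 79 79 78 74 65 56 54 54 57 67 75 77 79
 78 78 76 76 78 76 76 77 77 77 72 60 52 51 51 53 51 53 54 56 65 73 78 79
 79 79 80 80 85 91 94 93 94]
sleeve [ 299  120   47   49 1768] ((322.04833984375, 143.92002868652344), 24.260284423828125) ((322.0187683105469, 143.83274841308594), (45.36080551147461, 47.78012466430664), 3.6238038539886475)Traceback (most recent call last):
  File "<stdin>", line 11, in <module>
ValueError: attempt to get argmax of an empty sequence
```

```bash
python3 - <<'E'
from h import *
z=np.load('w2.npz'); im=z['im']; p={k[1:]:z[k] for k in z.files if k[0]=='p'}; p={k:(float(v) if v.ndim==0 else v) for k,v in p.items()}
s=read_state(); R=cv2.Rodrigues(s['orientation'])[0]; T=s['tool_pos']
rel=lambda P:(R.T@(P-T)*1000).round(1)
g=cv2.cvtColor(im,cv2.COLOR_RGB2GRAY).astype(int); hsv=cv2.cvtColor(im,cv2.COLOR_RGB2HSV)
print('mouth rel tool',rel(onz('wrist',322.3,144,.103,p)), onz('wrist',322.3,144,.103,p))
print('row335',g[335,290:358]);print('col324',g[300:362,324])
b=cv2.inRange(hsv,(100,80,30),(130,255,255)); x,y,w,hh=cv2.boundingRect(b[230:300,280:370]); print('collar',x+280,y+230,w,hh)
print('row245',g[245,300:348]); print('col323',g[222:256,323])
for off in (-3,0,3):
  for d,r in ((.1483,12),(.1983,18),(.2063,18),(.2763,8.5)):
    print(off,d,[np.round(proj('wrist',T+R@[(off+a)/1000,b_/1000,d],p),1) for a,b_ in ((r,0),(-r,0),(0,-r),(0,r))])
E
```

```text
mouth rel tool [ 71.4  -1.4 332.4] [ 0.55274249 -0.0757863   0.103     ]
row335 [ 40  38  36  34  36  53  94 133 148 147 148 149 151 149 148 145 144 141
 142 145 146 146 148 148 147 147 148 149 147 149 146 147 149 148 148 148
 146 147 147 147 147 147 146 146 143 143 142 144 146 148 148 148 148 148
 146 149 149 149 144 133  97  57  37  36  34  37  36  42]
col324 [ 73  73  73  74  73  72  73  71  76  91 117 138 148 148 146 146 146 144
 143 146 145 145 146 147 147 149 149 148 147 146 145 148 146 148 147 148
 148 148 149 146 146 147 146 148 147 148 148 149 147 149 148 148 148 148
 136 106  66  48  46  50  49  55]
collar 295 255 58 34
row245 [210 213 216 216 216 213 209 208 211 213 213 189 135  89  79  79  79  80
  81  80  80  81  82  80  79  80  79  80  79  78  79  77  79  77  85 124
 175 208 216 217 217 216 214 212 211 210 210 211]
col323 [212 208 207 209 210 211 211 211 211 210 198 161 115  86  81  81  82  80
  81  80  80  80  81  80  80  80  80  79  78  70  63  62  63  72]
-3 0.1483 [array([323.3, 314.1]), array([323.3, 363.4]), array([295.1, 339.3]), array([351.5, 339.4])]
-3 0.1983 
[... 414 characters left out ...]
ay([323.6, 253.1]), array([323.5, 312. ]), array([291.5, 283.3]), array([355.5, 283.4])]
0 0.2063 [array([323.6, 248.4]), array([323.5, 305.3]), array([292.7, 277.5]), array([354.4, 277.6])]
0 0.2763 [array([323.7, 230.7]), array([323.7, 251.5]), array([312.8, 241.2]), array([334.6, 241.2])]
3 0.1483 [array([323.3, 301.1]), array([323.3, 351.5]), array([294.7, 326.8]), array([351.9, 326.9])]
3 0.1983 [array([323.6, 247.9]), array([323.5, 307.3]), array([291.3, 278.3]), array([355.7, 278.5])]
3 0.2063 [array([323.6, 243.4]), array([323.5, 300.7]), array([292.6, 272.8]), array([354.5, 272.9])]
3 0.2763 [array([323.7, 227. ]), array([323.7, 247.9]), array([312.8, 237.5]), array([334.6, 237.6])]
```

>>> servo_tool([
  {"slide": [20,0,0],"dr": [0,0,0],"jaw": 0.9},
  {"slide": [50,-1,0],"dr": [0,0,0],"jaw": 0.9},
  {"slide": [68,-1.4,0],"dr": [0,0,0],"jaw": 0.9},
  {"slide": [72,-1.4,5],"dr": [0,0,0],"jaw": 0.9},
  {"slide": [72,-1.4,25],"dr": [0,0,0],"jaw": 0.9},
  {"slide": [72,-1.4,40],"dr": [0,0,0],"jaw": 0.9},
  {"slide": [72,-1.4,50],"dr": [0,0,0],"jaw": 0.9},
  {"slide": [72,-1.4,50],"dr": [0,0,0],"jaw": 0.9},
  {"slide": [72,-1.4,50],"dr": [0,0,0],"jaw": 0.9},
  {"slide": [72,-1.4,50],"dr": [0,0,0],"jaw": 0.9},
], force=55)

```text
t: 5.3
tool_pos: [0.5536, -0.0746, 0.3868]
orientation: [3.097, 0.525, 0.002]
force: [-0.3, 0.1, -3.9]
opening: 0.0228
gripper_force: 55.0
```

```bash
python3 - <<'E'
from h import *
stat()
im,d=read_camera('wrist'); si,sd=read_camera('scene')
a=im[150:360,220:430]; b=cv2.resize(si[180:300,255:375],None,fx=3.5,fy=3.5,interpolation=cv2.INTER_CUBIC)
a=cv2.resize(a,(420,420)); b=b[:420,:380]; cv2.imwrite('pics/c2.png',np.hstack([a,b])[:,:,::-1])
stat()
E
```

```text
t 5.3 pos [ 0.5536 -0.0746  0.3868] rv [3.0968e+00 5.2450e-01 2.3000e-03] F [-0.31  0.05 -3.9 ] M [-0.037 -0.043  0.041] open 0.0228 gf 54.99059736728668 q [-0.23  0.03  1.63 -0.    1.48  1.01]
t 5.4 pos [ 0.5537 -0.0745  0.3869] rv [3.0967e+00 5.2480e-01 2.6000e-03] F [-0.19  0.72 -4.25] M [ 0.     0.009 -0.016] open 0.0232 gf 54.990625977516174 q [-0.23  0.03  1.63 -0.    1.48  1.01]
```

View pics/c2.png

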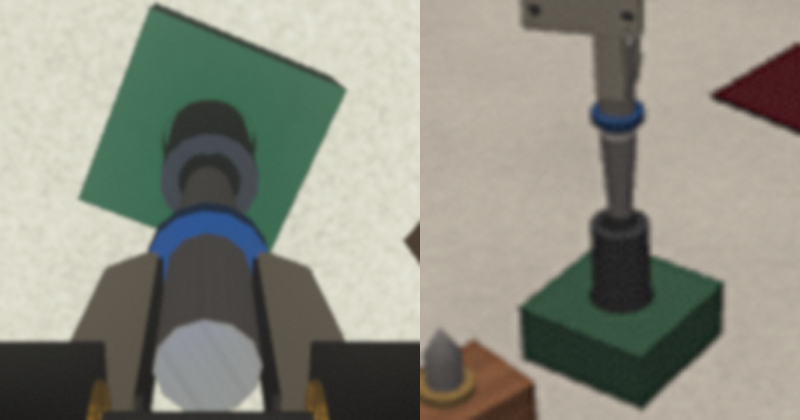

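The two crops show the shank tip over the sleeve's mouth, centred to within about a millimetre, in the left crop at (208,180) and in the right crop at (620,215). I can go down.

>>> servo_tool([
  {"slide": [0,0,8],"dr": [0,0,0],"jaw": 0.9},
  {"slide": [0,0,18],"dr": [0,0,0],"jaw": 0.9},
  {"slide": [0,0,28],"dr": [0,0,0],"jaw": 0.9},
  {"slide": [0,0,36],"dr": [0,0,0],"jaw": 0.9},
  {"slide": [0,0,42],"dr": [0,0,0],"jaw": 0.9},
  {"slide": [0,0,44],"dr": [0,0,0],"jaw": 0.9},
  {"slide": [0,0,44],"dr": [0,0,0],"jaw": 0.9},
  {"slide": [0,0,44],"dr": [0,0,0],"jaw": 0.9},
])

```text
t: 6.2
tool_pos: [0.5536, -0.0744, 0.3421]
orientation: [3.097, 0.525, 0.001]
force: [-0.5, 0.1, -2.8]
opening: 0.0232
gripper_force: 55.0
```

```bash
python3 -c "
from h import *
stat()"
```

```text
t 6.2 pos [ 0.5536 -0.0744  0.3421] rv [3.0972e+00 5.2490e-01 9.0000e-04] F [-0.47  0.15 -2.85] M [0.017 0.029 0.014] open 0.0232 gf 54.990543723106384 q [-0.23  0.06  1.68 -0.    1.4   1.01]
```

>>> servo_tool([
  {"slide": [0,0,3],"dr": [0,0,0],"jaw": 0.9},
  {"slide": [0,0,6],"dr": [0,0,0],"jaw": 0.9},
  {"slide": [0,0,9],"dr": [0,0,0],"jaw": 0.9},
  {"slide": [0,0,11],"dr": [0,0,0],"jaw": 0.9},
  {"slide": [0,0,12],"dr": [0,0,0],"jaw": 0.9},
  {"slide": [0,0,12],"dr": [0,0,0],"jaw": 0.9},
  {"slide": [0,0,12],"dr": [0,0,0],"jaw": 0.9},
])

```text
t: 6.9
tool_pos: [0.5534, -0.0744, 0.3297]
orientation: [3.097, 0.525, -0.0]
force: [0.6, -0.4, -3.5]
opening: 0.0234
gripper_force: 55.0
```

>>> servo_tool([
  {"slide": [0,0,1],"dr": [0,0,0],"jaw": 0.9},
  {"slide": [0,0,2],"dr": [0,0,0],"jaw": 0.9},
  {"slide": [0,0,2.5],"dr": [0,0,0],"jaw": 0.9},
  {"slide": [0,0,2.5],"dr": [0,0,0],"jaw": 0.9},
])

```text
t: 7.3
tool_pos: [0.5535, -0.0744, 0.3272]
orientation: [3.097, 0.525, 0.0]
force: [0.1, -1.0, -3.2]
opening: 0.0236
gripper_force: 55.0
```

>>> servo_tool([
  {"slide": [0,0,0.7],"dr": [0,0,0],"jaw": 0.9},
  {"slide": [0,0,1.4],"dr": [0,0,0],"jaw": 0.9},
  {"slide": [0,0,1.5],"dr": [0,0,0],"jaw": 0.9},
])

```text
t: 7.6
tool_pos: [0.5535, -0.0745, 0.3258]
orientation: [3.097, 0.525, 0.0]
force: [0.4, -2.0, -2.6]
opening: 0.0232
gripper_force: 55.0
```

>>> servo_tool([
  {"slide": [0,0,0.5],"dr": [0,0,0],"jaw": 0.9},
  {"slide": [0,0,1],"dr": [0,0,0],"jaw": 0.9},
  {"slide": [0,0,1],"dr": [0,0,0],"jaw": 0.9},
])

```text
t: 7.9
tool_pos: [0.5535, -0.0744, 0.3247]
orientation: [3.097, 0.525, 0.0]
force: [-0.2, -1.9, -2.9]
opening: 0.0234
gripper_force: 55.0
```

>>> servo_tool([
  {"slide": [0,0,0.5],"dr": [0,0,0],"jaw": 0.9},
  {"slide": [0,0,1],"dr": [0,0,0],"jaw": 0.9},
  {"slide": [0,0,1],"dr": [0,0,0],"jaw": 0.9},
])

```text
t: 8.2
tool_pos: [0.5534, -0.0744, 0.3237]
orientation: [3.097, 0.525, -0.0]
force: [-0.1, -2.1, -2.5]
opening: 0.0236
gripper_force: 55.0
```

>>> servo_tool([
  {"slide": [0,0.5,0.5],"dr": [0,0,0],"jaw": 0.9},
  {"slide": [0,1,1],"dr": [0,0,0],"jaw": 0.9},
  {"slide": [0,1,1],"dr": [0,0,0],"jaw": 0.9},
])

```text
t: 8.5
tool_pos: [0.5537, -0.0752, 0.3224]
orientation: [-3.097, -0.525, 0.001]
force: [-0.2, -0.8, -3.0]
opening: 0.0232
gripper_force: 55.0
```

>>> servo_tool([
  {"slide": [0,0.2,0.5],"dr": [0,0,0],"jaw": 0.9},
  {"slide": [0,0.5,1],"dr": [0,0,0],"jaw": 0.9},
  {"slide": [0,0.5,1],"dr": [0,0,0],"jaw": 0.9},
])

```text
t: 8.8
tool_pos: [0.5539, -0.0757, 0.3215]
orientation: [-3.097, -0.525, 0.001]
force: [0.7, -0.4, -3.7]
opening: 0.0231
gripper_force: 55.0
```

>>> servo_tool([
  {"slide": [0,0,0.5],"dr": [0,0,0],"jaw": 0.9},
  {"slide": [0,0,1],"dr": [0,0,0],"jaw": 0.9},
  {"slide": [0,0,1],"dr": [0,0,0],"jaw": 0.9},
])

```text
t: 9.1
tool_pos: [0.5539, -0.0757, 0.3206]
orientation: [-3.097, -0.525, 0.0]
force: [-0.5, 0.6, -3.8]
opening: 0.023
gripper_force: 55.0
```

>>> servo_tool([
  {"slide": [0,0,0.5],"dr": [0,0,0],"jaw": 0.9},
  {"slide": [0,0,1],"dr": [0,0,0],"jaw": 0.9},
  {"slide": [0,0,1],"dr": [0,0,0],"jaw": 0.9},
])

```text
t: 9.4
tool_pos: [0.5539, -0.0757, 0.3197]
orientation: [-3.097, -0.525, 0.0]
force: [-1.0, 1.2, -3.1]
opening: 0.0231
gripper_force: 55.0
```

>>> servo_tool([
  {"slide": [0,0,0.5],"dr": [0,0,0],"jaw": 0.9},
  {"slide": [0,0,1],"dr": [0,0,0],"jaw": 0.9},
  {"slide": [0,0,1],"dr": [0,0,0],"jaw": 0.9},
])

```text
t: 9.7
tool_pos: [0.5539, -0.0757, 0.3187]
orientation: [-3.097, -0.525, 0.0]
force: [-1.1, 1.3, -2.5]
opening: 0.0233
gripper_force: 55.0
```

>>> servo_tool([
  {"slide": [-0.2,-0.3,0.5],"dr": [0,0,0],"jaw": 0.9},
  {"slide": [-0.3,-0.5,1],"dr": [0,0,0],"jaw": 0.9},
  {"slide": [-0.3,-0.5,1],"dr": [0,0,0],"jaw": 0.9},
])

```text
t: 10.0
tool_pos: [0.5535, -0.0755, 0.3177]
orientation: [3.097, 0.525, 0.0]
force: [-0.7, 0.0, -3.5]
opening: 0.0233
gripper_force: 55.0
```

>>> servo_tool([
  {"slide": [0,0,0.5],"dr": [0,0,0],"jaw": 0.9},
  {"slide": [0,0,1],"dr": [0,0,0],"jaw": 0.9},
  {"slide": [0,0,1],"dr": [0,0,0],"jaw": 0.9},
])

```text
t: 10.3
tool_pos: [0.5536, -0.0755, 0.317]
orientation: [3.097, 0.525, 0.001]
force: [-1.2, 0.1, -0.5]
opening: 0.0233
gripper_force: 55.0
```

>>> servo_tool([
  {"slide": [-0.3,0,0.4],"dr": [0,0,0],"jaw": 0.9},
  {"slide": [-0.4,0,0.7],"dr": [0,0,0],"jaw": 0.9},
  {"slide": [-0.4,0,0.7],"dr": [0,0,0],"jaw": 0.9},
])

```text
t: 10.6
tool_pos: [0.5534, -0.0755, 0.3166]
orientation: [3.097, 0.525, 0.002]
force: [-0.0, 1.5, 3.0]
opening: 0.0231
gripper_force: 55.0
```

>>> servo_tool([
  {"slide": [0,-0.2,0.5],"dr": [0,0,0],"jaw": 0.9},
  {"slide": [0,-0.3,1],"dr": [0,0,0],"jaw": 0.9},
  {"slide": [0,-0.3,1],"dr": [0,0,0],"jaw": 0.9},
])

```text
t: 10.9
tool_pos: [0.5534, -0.0754, 0.316]
orientation: [3.097, 0.525, 0.002]
force: [-0.5, 1.1, 6.4]
opening: 0.023
gripper_force: 55.0
```

>>> servo_tool([
  {"slide": [0,-0.2,0.5],"dr": [0,0,0],"jaw": 0.9},
  {"slide": [0,-0.2,1],"dr": [0,0,0],"jaw": 0.9},
  {"slide": [0,-0.2,1],"dr": [0,0,0],"jaw": 0.9},
])

```text
t: 11.2
tool_pos: [0.5534, -0.0753, 0.3157]
orientation: [3.096, 0.525, 0.003]
force: [-2.9, 0.1, 10.6]
opening: 0.0233
gripper_force: 55.0
```

>>> servo_tool([
  {"slide": [-0.2,0,0.5],"dr": [0,0,0],"jaw": 0.9},
  {"slide": [-0.4,0,0.9],"dr": [0,0,0],"jaw": 0.9},
  {"slide": [-0.4,0,0.9],"dr": [0,0,0],"jaw": 0.9},
])

```text
t: 11.5
tool_pos: [0.5532, -0.0754, 0.3154]
orientation: [3.096, 0.525, 0.005]
force: [-2.0, 1.0, 13.0]
opening: 0.0231
gripper_force: 55.0
```

```bash
python3 -c "
from h import *
stat()"
```

```text
t 11.5 pos [ 0.5532 -0.0754  0.3154] rv [3.0962 0.5248 0.0045] F [-2.01  0.95 13.03] M [0.541 0.723 0.057] open 0.0231 gf 55.004639625549316 q [-0.23  0.08  1.71 -0.    1.35  1.01]
```

>>> servo_tool([
  {"slide": [-0.2,0,0.4],"dr": [0,0,0],"jaw": 0.9},
  {"slide": [-0.3,0,0.8],"dr": [0,0,0],"jaw": 0.9},
  {"slide": [-0.3,0,0.8],"dr": [0,0,0],"jaw": 0.9},
])

```text
t: 11.8
tool_pos: [0.5531, -0.0754, 0.3151]
orientation: [3.096, 0.525, 0.006]
force: [-3.9, 2.7, 16.8]
opening: 0.0231
gripper_force: 55.0
```

>>> servo_tool([
  {"slide": [0,0,0.1],"dr": [0,0,0],"jaw": 0.9},
  {"slide": [0,0,0.1],"dr": [0,0,0],"jaw": 0.9},
  {"slide": [0,0,0.1],"dr": [0,0,0],"jaw": 0.9},
])

```text
t: 12.1
tool_pos: [0.5531, -0.0754, 0.3151]
orientation: [3.096, 0.525, 0.006]
force: [-3.4, 2.0, 17.3]
opening: 0.0234
gripper_force: 55.0
```

```bash
python3 -c "
from h import *
stat()"
```

```text
t 12.1 pos [ 0.5531 -0.0754  0.3151] rv [3.0961 0.525  0.0058] F [-3.43  1.96 17.26] M [ 0.671  0.959 -0.044] open 0.0234 gf 55.00609874725342 q [-0.23  0.08  1.71  0.    1.35  1.01]
```

>>> servo_tool([
  {"slide": [0,0,-2],"dr": [0,0,0],"jaw": 0.9},
  {"slide": [0,0,-4],"dr": [0,0,0],"jaw": 0.9},
  {"slide": [0,0,-6],"dr": [0,0,0],"jaw": 0.9},
  {"slide": [0,0,-9],"dr": [0,0,0],"jaw": 0.9},
  {"slide": [0,0,-12],"dr": [0,0,0],"jaw": 0.9},
  {"slide": [0,0,-15],"dr": [0,0,0],"jaw": 0.9},
  {"slide": [0,0,-15],"dr": [0,0,0],"jaw": 0.9},
  {"slide": [0,0,-15],"dr": [0,0,0],"jaw": 0.9},
  {"slide": [0,0,-15],"dr": [0,0,0],"jaw": 0.9},
])

```text
t: 13.0
tool_pos: [0.5522, -0.0753, 0.3271]
orientation: [-3.097, -0.525, 0.0]
force: [0.3, -0.0, -8.3]
opening: 0.0233
gripper_force: 55.0
```

```bash
python3 -c "
from h import *
stat()"
```

```text
t 13.0 pos [ 0.5522 -0.0753  0.3271] rv [-3.0973e+00 -5.2500e-01  4.0000e-04] F [ 0.35 -0.03 -8.34] M [-0.    -0.007  0.048] open 0.0233 gf 54.98668313026428 q [-0.23  0.07  1.7  -0.    1.38  1.01]
```

Lifting reads −8.3 N, so the sleeve is coming up with the arbor. Next I go to the pad and stop short of it for a look.

>>> servo_tool([
  {"slide": [0,0,-15],"dr": [0,0,0],"jaw": 0.9},
  {"slide": [0,0,-35],"dr": [0,0,0],"jaw": 0.9},
  {"slide": [0,0,-55],"dr": [0,0,0],"jaw": 0.9},
  {"slide": [0,-10,-65],"dr": [0,0,0],"jaw": 0.9},
  {"slide": [1,-30,-70],"dr": [0,0,0],"jaw": 0.9},
  {"slide": [1,-60,-70],"dr": [0,0,0],"jaw": 0.9},
  {"slide": [2,-100,-70],"dr": [0,0,0],"jaw": 0.9},
  {"slide": [3,-140,-70],"dr": [0,0,0],"jaw": 0.9},
  {"slide": [4,-180,-70],"dr": [0,0,0],"jaw": 0.9},
  {"slide": [5,-220,-70],"dr": [0,0,0],"jaw": 0.9},
  {"slide": [6,-260,-70],"dr": [0,0,0],"jaw": 0.9},
  {"slide": [7,-300,-70],"dr": [0,0,0],"jaw": 0.9},
  {"slide": [7,-335,-70],"dr": [0,0,0],"jaw": 0.9},
  {"slide": [7,-360,-70],"dr": [0,0,0],"jaw": 0.9},
  {"slide": [7,-372,-70],"dr": [0,0,0],"jaw": 0.9},
  {"slide": [7,-372,-70],"dr": [0,0,0],"jaw": 0.9},
  {"slide": [7,-372,-70],"dr": [0,0,0],"jaw": 0.9},
  {"slide": [7,-372,-70],"dr": [0,0,0],"jaw": 0.9},
])

```text
t: 14.8
tool_pos: [0.4366, 0.2774, 0.3973]
orientation: [3.097, 0.523, -0.0]
force: [0.3, -0.1, -8.2]
opening: 0.0234
gripper_force: 55.0
```

```bash
python3 - <<'E'
from h import *
stat()
p=camera_params('wrist'); im,d=read_camera('wrist'); cv2.imwrite('pics/w3.png',im[:,:,::-1])
s=read_state(); R=cv2.Rodrigues(s['orientation'])[0]; T=s['tool_pos']
m=cv2.inRange(cv2.cvtColor(im,cv2.COLOR_RGB2HSV),(165,100,30),(180,255,255)); c=max(cv2.findContours(m,0,1)[0],key=cv2.contourArea); r=cv2.minAreaRect(c); print(r)
q=cv2.approxPolyDP(c,10,True).reshape(-1,2); W=np.array([onz('wrist',*map(float,x),.006,p) for x in q]); print(q.tolist(),W.round(4).tolist())
P=onz('wrist',*r[0],.006,p); print(P, 'rel',(R.T@(P-T)*1000).round(1), 'wts edges',np.linalg.norm(np.diff(W,axis=0),axis=1))
E
```

```text
t 14.8 pos [0.4366 0.2774 0.3973] rv [ 3.0972  0.5233 -0.    ] F [ 0.3  -0.08 -8.19] M [-0.018 -0.033  0.009] open 0.0234 gf 54.98744308948517 q [ 0.47 -0.09  1.73 -0.    1.51  1.7 ]
((321.5688171386719, 140.7293701171875), (109.7879867553711, 115.883544921875), 28.300756454467773)
[[310, 81], [279, 104], [289, 110], [272, 117], [279, 139], [264, 152], [278, 153], [271, 174], [277, 163], [292, 190], [343, 213], [372, 162], [371, 118], [331, 80], [311, 91]] [[0.5544, 0.3328, 0.006], [0.524, 0.3555, 0.006], [0.522, 0.3443, 0.006], [0.5099, 0.3586, 0.006], [0.4917, 0.3456, 0.006], [0.474, 0.3566, 0.006], [0.4779, 0.3425, 0.006], [0.4545, 0.3431, 0.006], [0.4677, 0.3405, 0.006], [0.4456, 0.3168, 0.006], [0.4399, 0.2559, 0.006], [0.5017, 0.2461, 0.006], [0.5422, 0.2632, 0.006], [0.5621, 0.3135, 0.006], [0.5461, 0.329, 0.006]]
[0.50459842 0.30341767 0.006     ] rel [ 72.7  -2.5 391.3] wts edges [0.03792894 0.01139464 0.01872642 0.02238357 0.02083102 0.01465088
 0.02331523 0.01339667 0.03234762 0.06112168 0.06258667 0.04393336
 0.05412213 0.02223476]
```

View pics/w3.png

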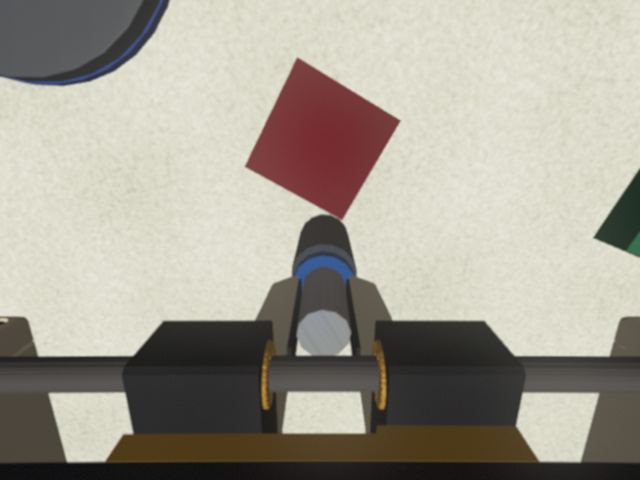

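The wrist picture shows the pad with corners (296,58), (400,121), (343,219) and (246,166), so its centre is about (321,144). The arbor and sleeve hang straight at (323,250).

>>> servo_tool([
  {"slide": [15,-1,0],"dr": [0,0,0],"jaw": 0.9},
  {"slide": [40,-2,0],"dr": [0,0,0],"jaw": 0.9},
  {"slide": [60,-2.3,0],"dr": [0,0,0],"jaw": 0.9},
  {"slide": [69.5,-2.3,5],"dr": [0,0,0],"jaw": 0.9},
  {"slide": [69.5,-2.3,25],"dr": [0,0,0],"jaw": 0.9},
  {"slide": [69.5,-2.3,50],"dr": [0,0,0],"jaw": 0.9},
  {"slide": [69.5,-2.3,70],"dr": [0,0,0],"jaw": 0.9},
  {"slide": [69.5,-2.3,83],"dr": [0,0,0],"jaw": 0.9},
  {"slide": [69.5,-2.3,91],"dr": [0,0,0],"jaw": 0.9},
  {"slide": [69.5,-2.3,95],"dr": [0,0,0],"jaw": 0.9},
  {"slide": [69.5,-2.3,95],"dr": [0,0,0],"jaw": 0.9},
  {"slide": [69.5,-2.3,95],"dr": [0,0,0],"jaw": 0.9},
  {"slide": [69.5,-2.3,95],"dr": [0,0,0],"jaw": 0.9},
])

```text
t: 16.15
tool_pos: [0.5016, 0.3035, 0.3035]
orientation: [-3.097, -0.525, -0.003]
force: [0.0, -0.4, -7.7]
opening: 0.0236
gripper_force: 55.0
```

```bash
python3 - <<'E'
from h import *
stat()
a,_=read_camera('scene'); b,_=read_camera('wrist')
a=cv2.resize(a[120:240,320:420],(500,600),interpolation=cv2.INTER_CUBIC); b=b[100:400,200:500]; b=np.vstack([b,b*0])
cv2.imwrite('pics/c3.png',np.hstack([a,b])[:,:,::-1])
E
```

```text
t 16.15 pos [0.5016 0.3035 0.3035] rv [-3.0969e+00 -5.2500e-01 -3.0000e-03] F [ 0.02 -0.39 -7.74] M [ 0.013 -0.024 -0.03 ] open 0.0236 gf 54.986881613731384 q [ 0.46  0.16  1.64 -0.    1.34  1.69]
```

View pics/c3.png

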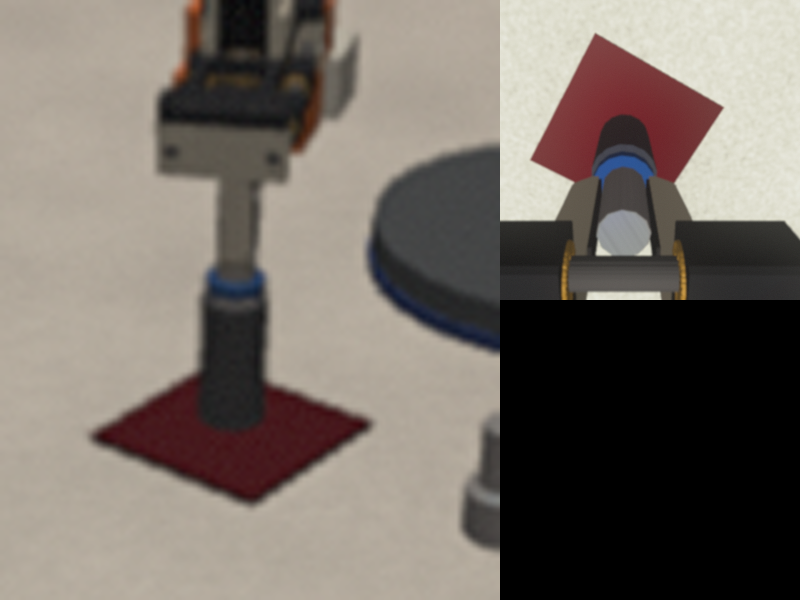

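The crop shows the sleeve upright a few millimetres over the middle of the pad, its base at (232,420) in the left half. I creep down from here.

>>> servo_tool([
  {"slide": [0,0,1],"dr": [0,0,0],"jaw": 0.9},
  {"slide": [0,0,2],"dr": [0,0,0],"jaw": 0.9},
  {"slide": [0,0,3],"dr": [0,0,0],"jaw": 0.9},
  {"slide": [0,0,4],"dr": [0,0,0],"jaw": 0.9},
  {"slide": [0,0,5],"dr": [0,0,0],"jaw": 0.9},
  {"slide": [0,0,5.5],"dr": [0,0,0],"jaw": 0.9},
  {"slide": [0,0,5.5],"dr": [0,0,0],"jaw": 0.9},
  {"slide": [0,0,5.5],"dr": [0,0,0],"jaw": 0.9},
])

```text
t: 17.05
tool_pos: [0.5012, 0.3033, 0.2967]
orientation: [3.097, 0.525, -0.0]
force: [-0.6, 0.5, -7.7]
opening: 0.0234
gripper_force: 55.0
```

>>> servo_tool([
  {"slide": [0,0,0.4],"dr": [0,0,0],"jaw": 0.9},
  {"slide": [0,0,0.8],"dr": [0,0,0],"jaw": 0.9},
  {"slide": [0,0,0.8],"dr": [0,0,0],"jaw": 0.9},
])

```text
t: 17.35
tool_pos: [0.5013, 0.3033, 0.2964]
orientation: [-3.097, -0.525, -0.001]
force: [-0.5, -0.9, -5.6]
opening: 0.023
gripper_force: 55.0
```

>>> servo_tool([
  {"slide": [0,0,0.4],"dr": [0,0,0],"jaw": 0.9},
  {"slide": [0,0,0.8],"dr": [0,0,0],"jaw": 0.9},
  {"slide": [0,0,0.8],"dr": [0,0,0],"jaw": 0.9},
  {"slide": [0,0,0.8],"dr": [0,0,0],"jaw": 0.9},
])

```text
t: 17.75
tool_pos: [0.5015, 0.3034, 0.2963]
orientation: [-3.097, -0.525, -0.002]
force: [-2.5, -1.5, 5.2]
opening: 0.0233
gripper_force: 55.0
```

```bash
python3 -c "
from h import *
stat()"
```

```text
t 17.75 pos [0.5015 0.3034 0.2963] rv [-3.0971e+00 -5.2490e-01 -2.3000e-03] F [-2.51 -1.53  5.23] M [-0.483  0.749 -0.028] open 0.0233 gf 54.99805212020874 q [ 0.46  0.17  1.65 -0.    1.32  1.69]
```

>>> servo_tool([
  {"slide": [0,0,-0.3],"dr": [0,0,0],"jaw": 0.9},
  {"slide": [0,0,-0.6],"dr": [0,0,0],"jaw": 0.9},
  {"slide": [0,0,-0.6],"dr": [0,0,0],"jaw": 0.9},
  {"slide": [0,0,-0.6],"dr": [0,0,0],"jaw": 0.9},
], force=15)

```text
t: 18.15
tool_pos: [0.5015, 0.3034, 0.2962]
orientation: [-3.097, -0.525, -0.002]
force: [0.8, -0.6, 3.3]
opening: 0.0237
gripper_force: 15.0
```

>>> servo_tool([
  {"slide": [0,0,-0.3],"dr": [0,0,0],"jaw": 0.74},
  {"slide": [0,0,-0.3],"dr": [0,0,0],"jaw": 0.72},
  {"slide": [0,0,-0.3],"dr": [0,0,0],"jaw": 0.7},
  {"slide": [0,0,-0.3],"dr": [0,0,0],"jaw": 0.66},
  {"slide": [0,0,-0.3],"dr": [0,0,0],"jaw": 0.6},
  {"slide": [0,0,-0.3],"dr": [0,0,0],"jaw": 0.5},
  {"slide": [0,0,-0.3],"dr": [0,0,0],"jaw": 0.4},
  {"slide": [0,0,-0.3],"dr": [0,0,0],"jaw": 0.35},
  {"slide": [0,0,-0.3],"dr": [0,0,0],"jaw": 0.35},
])

```text
t: 19.05
tool_pos: [0.5012, 0.3033, 0.296]
orientation: [-3.097, -0.525, 0.0]
force: [0.1, 0.3, 0.6]
opening: 0.06
gripper_force: 0.0
```

>>> servo_tool([
  {"slide": [0,0,-10],"dr": [0,0,0],"jaw": 0.35},
  {"slide": [0,0,-30],"dr": [0,0,0],"jaw": 0.35},
  {"slide": [0,0,-60],"dr": [0,0,0],"jaw": 0.35},
  {"slide": [0,0,-95],"dr": [0,0,0],"jaw": 0.35},
  {"slide": [-20,0,-120],"dr": [0,0,0],"jaw": 0.35},
  {"slide": [-50,0,-130],"dr": [0,0,0],"jaw": 0.35},
  {"slide": [-70,0,-130],"dr": [0,0,0],"jaw": 0.35},
  {"slide": [-75,0,-130],"dr": [0,0,0],"jaw": 0.35},
  {"slide": [-75,0,-130],"dr": [0,0,0],"jaw": 0.35},
  {"slide": [-75,0,-130],"dr": [0,0,0],"jaw": 0.35},
])

```text
t: 20.05
tool_pos: [0.4308, 0.2787, 0.4261]
orientation: [-3.097, -0.525, -0.0]
force: [-0.2, -0.1, 0.4]
opening: 0.0603
gripper_force: 0.0
```

```bash
python3 - <<'E'
from h import *
stat()
a,_=read_camera('scene'); b,_=read_camera('wrist')
a=cv2.resize(a[120:240,320:420],(400,480),interpolation=cv2.INTER_CUBIC); b=cv2.resize(b[0:480,120:520],(400,480))
cv2.imwrite('pics/c4.png',np.hstack([a,b])[:,:,::-1])
E
```

```text
t 20.05 pos [0.4308 0.2787 0.4261] rv [-3.0974e+00 -5.2490e-01 -5.0000e-04] F [-0.23 -0.12  0.43] M [ 0.014 -0.003  0.034] open 0.0603 gf 0.0 q [ 0.47 -0.11  1.7  -0.    1.56  1.71]
```

View pics/c4.png

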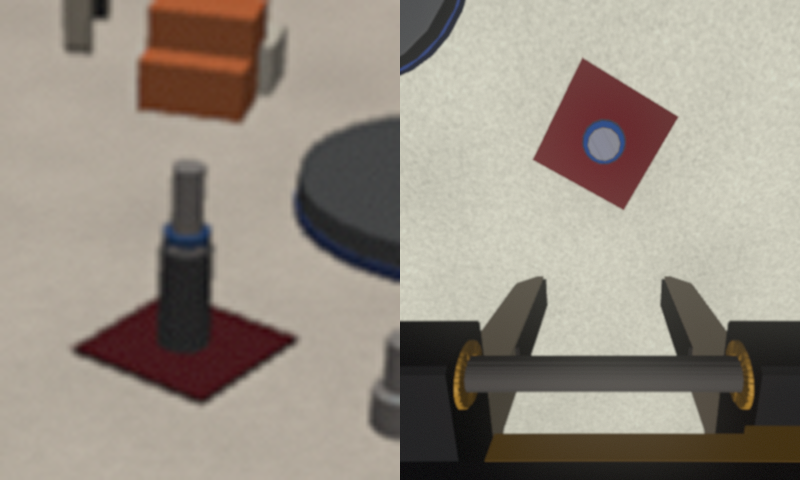

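The sleeve and arbor stand upright in the middle of the pad, at (604,142) in the right half of the picture. The gripper is clear, so I hand the job in.

```bash
python3 -c "
from plant import *
print(close_job())"
```

```text
the job is handed in; nothing more can be done
None
```

I pressed the blue-collared arbor into the sleeve with about 17 N at the wrist (about 21 N with the arbor's weight), and the taper gripped. I lifted the two together by the arbor alone, stood them upright in the middle of the maroon pad, let go, and handed the job in at about 20 s of the 46 s limit.

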